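# Fill the round saggar with kiln props

## Task

Pack all seven spigot props (the round ones with a thin pin on top) upright into the round saggar, one in the middle and six close around it, all standing flat on its floor. Four stand in it already, one of them in the way between middle and wall, so make room. Lower each gently instead of dropping it, knock no prop over, and leave the moulds and all other things where they are.

Things in the scene. Friction and masses are not known exactly. Their poses are not given: they have to be found in the camera images.
- saggar: round open fireclay pot, brown, heavy, fixed; outer diameter 174 mm, inner diameter 158 mm, rim 60 mm high, inner floor 12 mm above the table. Origin: centre of its underside, on the table; z up; its yaw has no meaning. It stands either left or right in front of the robot, the moulds on the other side
- moulds: stack of four white round plaster moulds, one fixed block, diameter 160 mm, 200 mm high, same width all the way up. Origin: centre of its underside, on the table
- square_prop_mid (a point): bystander: plain square kiln prop 46 x 46 x 100 mm, no pin, standing among the spigot props; point at its centre, half-way up
- tall_prop_mid (a point): bystander: plain round kiln prop, diameter 46, height 145 mm, no pin, standing among the spigot props; point at its centre, half-way up
- short_prop_mid (a point): bystander: plain round kiln prop, short and stout, diameter 56, height 50 mm, no pin, standing among the spigot props; point at its centre, half-way up
- bowl_mid (a point): bystander: turquoise bowl with a sponge, rim diameter 110, height 45 mm; point half-way up its axis
- cup1_mid (a point): bystander: grey clay cup, rim diameter 84, height 60 mm; point half-way up its axis
- cup2_mid (a point): bystander: another such cup
- scraper_mid (a point): bystander: scraper with a red handle, 187 mm long, 34 mm wide, 18 mm high, lying on the table; point in the handle, 9 mm up; x along the blade
- prop1_mid (a point): spigot prop, buff ceramic, about 0.2 to 0.4 kg: round body of diameter 48 mm and height 80 mm with a slightly chamfered foot; on it, on the same axis, a pin (spigot) of diameter 20 mm and height 35 mm, by which it is gripped; 115 mm high in all. Point on its axis half-way up, 57.5 mm above its foot, 22.5 mm below the shoulder where the pin begins; z along its axis; a turn about z has no meaning. Starts standing on the table.
- prop2_mid (a point): spigot prop, the same as prop1. Starts standing on the table.
- prop3_mid (a point): spigot prop, the same as prop1. Starts standing on the table.
- prop4_mid (a point): spigot prop, the same as prop1. Starts in the saggar, close to the wall; may stay there.
- prop5_mid (a point): spigot prop, the same as prop1. Starts in the saggar, close to the wall; may stay there.
- prop6_mid (a point): spigot prop, the same as prop1. Starts in the saggar, close to the wall; may stay there.
- prop7_mid (a point): spigot prop, the same as prop1. Starts in the saggar, between middle and wall, 18 to 40 mm off the middle: in the way, must be shifted (to the middle, say).
Mind the look-alikes: they are no part of the job. What is shaped like the part that bears prop7_mid but green is not meant.

How it is judged:
By the outcome, as a careful person would: the job done as asked, in the order asked, and still so for the second after the job is handed in, with the robot touching nothing.
It also fails if it takes over 72 s, if anything falls off the work surface, if the arm or the gripper's body presses on something with over 40 N, if the wrist force passes 120 N, or if a joint passes its speed limit or range.

## Robot

A 6-joint arm with a two-finger parallel gripper is mounted at the origin on the work surface. World frame = base frame: x ahead of the robot, y to its left, z up, the work surface at z = 0. Lengths are in m, angles in rad, forces in N, time in s.
With the tool pointing down it reaches from about 0.25 to 0.725 m from the base axis. Payload 4 kg.
Tool frame: the origin (TCP) lies on the front face of the gripper's body, between the roots of the fingers; the fingertips stand 73 mm ahead of it and the grasp point (between the pads) lies 54 mm ahead of it; z points along the fingers, y is the line along which they close (so a half turn about z gives the same grasp; the last joint's range is limited). The gripper opens to 85 mm and grips with 20 to 120 N. Pads are 22 mm wide; open, the fingers measure 114 mm over their backs; the gripper's body (76 mm by 85 mm) begins 54 mm behind the grasp point. The pads swing forward as they close: fully open they stand 13 mm farther back than shut.
Start: joints at [-1.193, 0.241, 0.005, 1.335, 0, 1.571], TCP at [0.184, -0.465, 0.304] pointing down, gripper open.
Joint ranges: [-2.72, 2.72], [-1.05, 1.87], [-1.09, 1.28], [-1.99, 2.15], [-1.42, 1.44], [-3.14, 3.14]. Speed limits (rad/s): [2.79, 2.79, 3.14, 3.14, 3.14, 3.14].

## Interface

Orientations are given as a unit quaternion [x, y, z, w].
In Python, from workcell import bot gives the robot as it stands. The module is installed in compiled form; this text tells all that it offers.
- The arm moves only by the tool step_arm, never from a script. Its argument "rows" is a list of rows, each a list of 2 entries, a list of its own where there are three numbers: the shift along the tool's x, y, z in mm, then the turn about the tool's z in degrees. A call has 1 to 12 rows; each row is the pose to reach, as a shift and turn from the pose commanded when the call began, along the tool's axes at that moment; what a row does not reach only later rows make up. A row lasts 1/8 s, in which the tool goes at most 62.5 mm and 10.7 degrees, less where a joint would pass 70% of its speed; a pose out of reach is approached as far as the arm can. A call with a gripper value outside its range is refused whole. "claw" is the gripper's target within -1 to 1 (shut at 1, half-way at 0, fully open at -1), set as the call begins (left out, the last holds). The fingers move at their own pace and stop on an object; the grip force is fixed at half the most. Time passes only in rows, so rows that repeat a pose let the fingers close. It gives the time, the measured TCP pose, the force, the opening and the grip force at its end, in the units of the state.
- bot.get_obs(): the state, without advancing time (a new reading comes with each control period).
- bot.camera(name): name is "scene" or "top"; returns (picture, depth): 480x640x3 uint8, red, green, blue; 480x640 float32, m along the optical axis (not along the pixel's ray), 0 where there is no reading.
- bot.camera_params(name): a dict with "fx", "fy", "cx", "cy" (pixels), "D" ([k1, k2, p1, p2, k3] as OpenCV has them; the pictures are not rectified), "pose" (4x4, takes a point from camera to world coordinates). Camera axes: x right, y up, looking along -z (the intrinsics and any distortion apply to the point x, -y, -z); pixel columns grow to the right and rows downward; lengths in m; the calibration is good to about 2 mm. A picture is of the moment at which its call begins. camera_params takes no time and is no camera call.
- bot.job_done(): hands the job in; it is judged then, once.
Trained networks look in the newest picture that a camera, given by its name, has taken for a name from the list of things; names that differ only in an ending like _2 or _b are one class to them, and where a whole thing is asked for, a point or a joint stands for the part that bears it (a point fixed in the world has none). Each returns a list of dicts, best first, with "score" (0 to 1); they miss things now and then, are a little off and sometimes report something else, mostly with a low value. They report only what shows in the picture. A call takes as long as a camera call. They do not tell look-alikes from the thing itself.
- bot.trace(target, camera): "pixels" (480x640 bool, what is visible of it) and "uv" ([column, row] in pixels, amid what is visible of it).
The state is a dict: "clock": time; "joint_pos": joint angles; "joint_vel": joint speeds; "tau": joint torques, N m; "eef_pos": TCP position; "tool_rot": TCP orientation; "ft_force": force on the tool from outside, world axes, zero at the start; "ft_torque": the same for the moment, N m; "grip_width": finger opening in m; "grasp_force": force on a finger pad.
Only numpy, scipy, OpenCV 4.12 (cv2) and the standard library are available. Lean on these libraries where they do the work, as an engineer would, in place of code of your own. Each camera call takes 0.05 s, during which the arm holds its last target. There are 200 camera calls.

## Working session

There is one attempt and no reset: what is moved stays moved. The work goes in short steps, Python scripts to look and compute and a tool call to move; the robot and the scene stay as the last step left them, time stands still between calls to the robot, and variables do not carry over. Pictures are saved under pics/ and viewed, at most 10 in all, crops included, and the job is handed in when it is done.

Besides the shell and the picture viewer there is one more tool, called in YAML: its name, and indented under it one key for each argument. step_arm: Moves the arm, as the interface text tells. Its arguments: {"type":"object","properties":{"rows":{"type":"array"},"claw":{"type":"number"}},"required":["rows"]}

```bash
mkdir -p pics; cat > h.py <<'E'
import numpy as np, cv2
from workcell import bot
def cloud(name):
    im,d=bot.camera(name); p=bot.camera_params(name)
    K=np.array([[p['fx'],0,p['cx']],[0,p['fy'],p['cy']],[0,0,1.]])
    v,u=np.mgrid[0:480,0:640]
    n=cv2.undistortPoints(np.stack([u,v],-1).reshape(-1,1,2).astype(float),K,np.array(p['D'],float)).reshape(480,640,2)
    c=np.stack([n[...,0]*d,-n[...,1]*d,-d],-1); T=np.array(p['pose'])
    w=c@T[:3,:3].T+T[:3,3]; w[d==0]=np.nan
    return im,d,w
def save(im,f): cv2.imwrite('pics/'+f,cv2.cvtColor(im,cv2.COLOR_RGB2BGR))
E
python3 - <<'E'
from h import *
s=bot.get_obs(); print(s['clock'],s['eef_pos'],s['tool_rot'],s['grip_width'])
for c in('top','scene'):
    im,d,w=cloud(c); save(im,c+'0.png'); np.savez(c+'0.npz',im=im,w=w)
    print(c,np.array(bot.camera_params(c)['pose']).round(3).tolist(),(d==0).mean())
    for n in('prop1_mid','saggar'):
        for r in bot.trace(n,c): 
            m=r['pixels']; q=w[m]; q=q[~np.isnan(q[:,0])]
            print(n,round(r['score'],2),np.round(r['uv']),m.sum(),q.mean(0).round(3),np.percentile(q[:,2],98).round(3))
E
```

```text
0.0 [ 0.1842564  -0.46428672  0.30301642] [ 9.82212517e-01  1.87769692e-01 -1.94235179e-04 -1.03766210e-03] 0.08539459864334774
top [[-0.027, 0.994, -0.105, 0.36], [-1.0, -0.026, 0.017, 0.026], [0.014, 0.105, 0.994, 1.28], [0.0, 0.0, 0.0, 1.0]] 0.003961588541666667
prop1_mid 0.66 [323. 258.] 273 [ 0.436 -0.002  0.088] 0.117
prop1_mid 0.53 [243. 174.] 430 [0.664 0.188 0.046] 0.055
saggar 0.96 [233. 247.] 2367 [0.474 0.223 0.029] 0.063
scene [[-0.49, -0.704, 0.514, 1.043], [0.871, -0.395, 0.291, 0.318], [-0.002, 0.591, 0.807, 0.9], [0.0, 0.0, 0.0, 1.0]] 0.004153645833333333
prop1_mid 0.98 [330. 224.] 725 [0.448 0.    0.062] 0.115
prop1_mid 0.64 [233. 184.] 6739 [ 0.523 -0.199  0.147] 0.201
saggar 0.9 [413. 292.] 2586 [0.501 0.232 0.033] 0.062
saggar 0.35 [305. 306.] 833 [0.663 0.064 0.065] 0.116
```

View pics/top0.png

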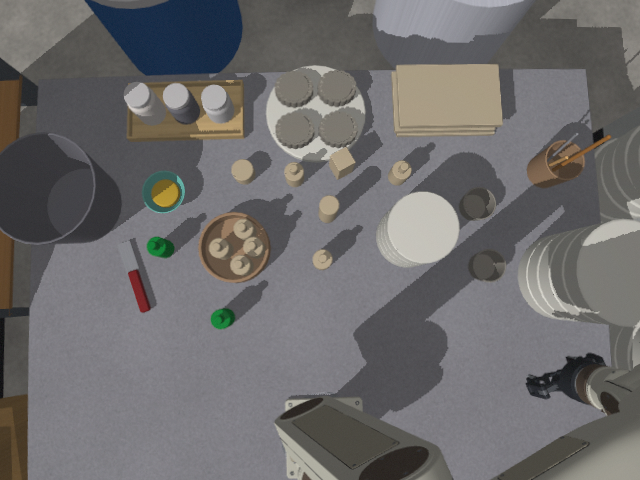

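View pics/scene0.png

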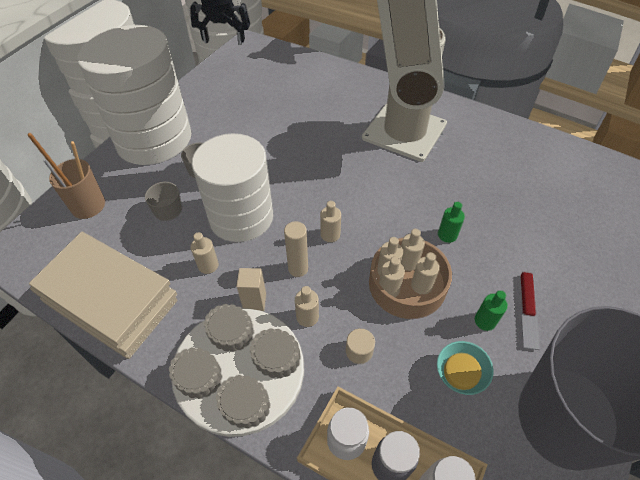

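Top view: spigot props on the table are at (294,174), (400,171) and (322,259). Those in the saggar are at (244,228), (219,247), (252,246) and (240,265). Look-alikes are the green ones at (157,246) and (221,318), the tall plain one at (328,208), the square one at (342,162) and the short one at (242,171). I choose the buff ones with a pin. The scene view agrees with this: the table props are at (205,253), (307,305) and (330,222).

```bash
cat >> h.py <<'E'
from scipy import ndimage as nd
from scipy.optimize import least_squares
def circ(P,r=None):
    f=lambda q:np.hypot(P[:,0]-q[0],P[:,1]-q[1])-(q[2] if r is None else r)
    x0=[*np.median(P[:,:2],0)]+([.08] if r is None else [])
    return least_squares(f,x0,loss='soft_l1',f_scale=.002).x
def pins(w,im,zlo,zhi,box):
    g=(w[...,2]>zlo)&(w[...,2]<zhi)&(w[...,0]>box[0])&(w[...,0]<box[1])&(w[...,1]>box[2])&(w[...,1]<box[3])
    l,n=nd.label(g); out=[]
    for i in range(1,n+1):
        m=l==i
        if m.sum()<8: continue
        q=w[m]; v,u=np.nonzero(m); c=(q[:,:2].min(0)+q[:,:2].max(0))/2
        out.append((int(u.mean()),int(v.mean()),m.sum(),q.mean(0).round(4),c.round(4),np.ptp(q[:,:2],axis=0).round(3),im[m].mean(0).round()))
    return out
E
python3 - <<'E'
from h import *
for c in('top','scene'):
    z=np.load(c+'0.npz'); w,im=z['w'],z['im']
    print(c)
    print('table z', np.nanmedian(w[...,2][(abs(w[...,0]-.3)<.05)&(abs(w[...,1])<.08)]))
    for o in pins(w,im,.1095,.135,(.25,.8,-.3,.45)): print(*o)
    r=np.hypot(w[...,0]-.475,w[...,1]-.225)
    g=(w[...,2]>.056)&(w[...,2]<.064)&(r<.1)&(r>.07)
    print('rim',g.sum(),circ(w[g]))
    g=(w[...,2]>.19)&(w[...,2]<.21)&(abs(w[...,0]-.48)<.13)&(abs(w[...,1]+.17)<.13); q=w[g]
    print('mould',q.min(0),q.max(0),q.mean(0))
E
python3 - <<'E'
import cv2
i=cv2.imread('pics/top0.png')[130:330,130:430]
cv2.imwrite('pics/crop0.png',cv2.resize(i,None,fx=2.6,fy=2.6,interpolation=cv2.INTER_CUBIC))
E
```

```text
top
table z -0.00014139752873232325
404 165 55 [ 0.6517 -0.2052  0.1142] [ 0.6525 -0.2052] [0.02  0.019] [166. 152. 127.]
292 167 53 [0.6529 0.0612 0.1151] [0.6537 0.0615] [0.019 0.017] [170. 156. 130.]
323 213 25 [ 0.5399 -0.0097  0.1224] [ 0.5431 -0.0113] [0.018 0.026] [148. 136. 114.]
241 226 66 [0.5134 0.1835 0.1248] [0.5138 0.1841] [0.018 0.018] [164. 150. 126.]
389 247 89 [ 0.4573 -0.1604  0.1223] [ 0.465  -0.1708] [0.092 0.054] [169. 168. 161.]
151 244 60 [0.478  0.3964 0.1147] [0.4778 0.3973] [0.019 0.019] [ 21. 119.  53.]
250 245 64 [0.47   0.1612 0.1264] [0.4703 0.1613] [0.019 0.018] [168. 154. 129.]
216 246 67 [0.469  0.2403 0.1255] [0.4701 0.2414] [0.019 0.021] [154. 141. 118.]
322 257 56 [ 0.4374 -0.0033  0.1146] [ 0.4369 -0.0027] [0.019 0.019] [173. 158. 134.]
237 263 67 [0.4276 0.1922 0.1252] [0.4273 0.1933] [0.019 0.02 ] [167. 153. 129.]
218 319 56 [0.3005 0.2409 0.1147] [0.3009 0.2414] [0.017 0.018] [ 24. 119.  54.]
rim 567 [0.47383978 0.21337416 0.08236501]
mould [ 0.41458967 -0.29999576  0.19020777] [ 0.57470176 -0.14352567  0.20619589] [ 0.49354359 -0.22284967  0.
[... 422 characters left out ...]
0.6522 -0.2066] [0.02 0.02] [172. 157. 134.]
295 242 162 [ 0.5717 -0.012   0.1223] [ 0.5636 -0.0185] [0.036 0.039] [124. 114.  96.]
393 242 106 [0.4741 0.1613 0.1225] [0.4711 0.1604] [0.023 0.02 ] [153. 140. 118.]
429 257 101 [0.4734 0.2419 0.1233] [0.4705 0.2414] [0.021 0.019] [152. 139. 117.]
394 262 105 [0.518  0.184  0.1234] [0.5159 0.1831] [0.021 0.02 ] [157. 144. 121.]
305 290 81 [0.655  0.0597 0.1145] [0.6549 0.0592] [0.019 0.019] [178. 163. 138.]
500 294 82 [0.4798 0.395  0.1145] [0.4781 0.3954] [0.02 0.02] [ 51. 121.  65.]
rim 648 [0.47506503 0.21294147 0.08260482]
mould [ 0.41473192 -0.29939047  0.19000365] [ 0.57622014 -0.14506401  0.20356422] [ 0.50093733 -0.21969661  0.19867157]
```

View pics/crop0.png

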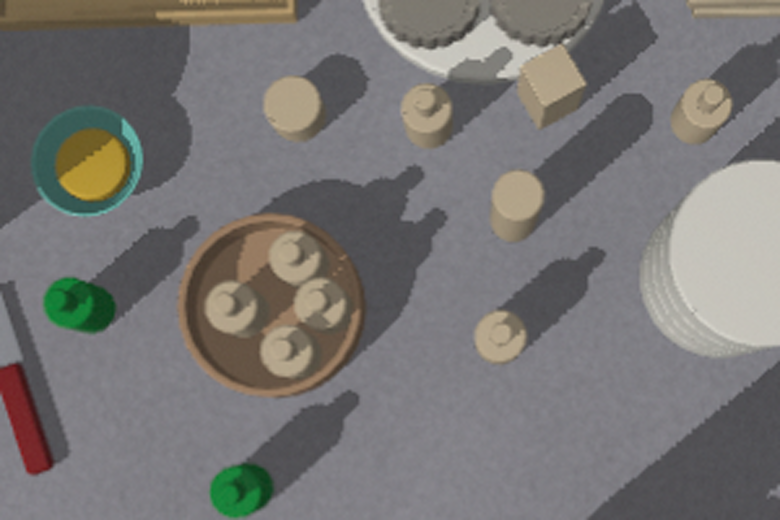

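```bash
cat > rel.py <<'E'
import sys,numpy as np
from workcell import bot
from scipy.spatial.transform import Rotation as R
s=bot.get_obs(); r=R.from_quat(s['tool_rot']); X=r.as_matrix()
p=np.array(s['eef_pos']); psi=np.degrees(np.arctan2(X[1,0],X[0,0]))
print('t',round(s['clock'],2),'p',p.round(4),'psi',psi.round(1),'grip',round(s['grip_width'],4),round(s['grasp_force'],1),'F',np.round(s['ft_force'],1),'tilt',X[:,2].round(4),'q',np.round(s['joint_pos'],2))
for a in sys.argv[1:]:
    v=np.array(eval('['+a+']')); yaw=v[3] if len(v)>3 else 84
    print(a,'->',((v[:3]-p)@X*1000).round(1),'turn',round(-((yaw-psi+180)%360-180),1))
E
python3 rel.py .4703,.2414,.30 .4703,.2414,.25
```

```text
t 0.3 p [ 0.1844 -0.4646  0.3036] psi 21.6 grip 0.0853 0.0 F [-0.1  0.7  0.9] tilt [-3.e-04  7.e-04 -1.e+00] q [-1.19  0.24  0.    1.34  0.    1.57]
.4703,.2414,.30 -> [ 526.2 -550.7    4. ] turn -62.4
.4703,.2414,.25 -> [ 526.2 -550.7   54. ] turn -62.4
```

step_arm:
  rows:
    - [[526,-551,4],-62]
    - [[526,-551,4],-62]
    - [[526,-551,4],-62]
    - [[526,-551,4],-62]
    - [[526,-551,4],-62]
    - [[526,-551,4],-62]
    - [[526,-551,4],-62]
    - [[526,-551,4],-62]
    - [[526,-551,4],-62]
    - [[526,-551,4],-62]
    - [[526,-551,4],-62]
    - [[526,-551,4],-62]
  claw: 0

```text
clock: 1.8
eef_pos: [0.4661, 0.2327, 0.3]
tool_rot: [0.745, 0.667, 0.0, 0.0]
ft_force: [1.0, -1.0, -0.3]
grip_width: 0.0428
grasp_force: 0.0
```

```bash
python3 rel.py .4703,.2414,.25 .4703,.2414,.171
```

```text
t 1.8 p [0.4661 0.2327 0.3   ] psi 83.7 grip 0.0428 0.0 F [ 1.  -1.  -0.3] tilt [ 7.e-04 -1.e-04 -1.e+00] q [ 0.46  0.28  0.05  1.34 -0.    2.14]
.4703,.2414,.25 -> [ 9.1  3.1 50. ] turn -0.3
.4703,.2414,.171 -> [  9.1   3.1 129. ] turn -0.3
```

step_arm:
  rows:
    - [[0,0,40],0]
    - [[0,0,40],0]
    - [[0,0,40],0]

```text
clock: 2.17
eef_pos: [0.4657, 0.2301, 0.2608]
tool_rot: [0.745, 0.667, 0.0, 0.0]
ft_force: [1.0, -0.1, 0.1]
grip_width: 0.0427
grasp_force: 0.0
```

```bash
python3 rel.py .4703,.2414,.171
```

```text
t 2.17 p [0.4657 0.2301 0.2608] psi 83.6 grip 0.0427 0.0 F [ 1.  -0.1  0.1] tilt [ 1.e-04 -0.e+00 -1.e+00] q [ 0.46  0.3  -0.03  1.24 -0.    2.14]
.4703,.2414,.171 -> [11.8  3.3 89.8] turn -0.4
```

step_arm:
  rows:
    - [[11.8,3.3,20],0]
    - [[11.8,3.3,50],0]
    - [[11.8,3.3,75],0]
    - [[11.8,3.3,90],0]
    - [[11.8,3.3,90],0]
    - [[11.8,3.3,90],0]

```text
clock: 2.92
eef_pos: [0.4711, 0.242, 0.1714]
tool_rot: [0.745, 0.667, 0.001, 0.0]
ft_force: [-0.1, 0.0, -0.9]
grip_width: 0.0427
grasp_force: 0.0
```

step_arm:
  rows:
    - [[0,0,0],0]
    - [[0,0,0],0]
    - [[0,0,0],0]
    - [[0,0,0],0]
    - [[0,0,0],0]
    - [[0,0,0],0]
  claw: 1

```text
clock: 3.68
eef_pos: [0.4708, 0.2423, 0.1713]
tool_rot: [0.745, 0.667, 0.001, 0.0]
ft_force: [-1.0, -0.5, 5.5]
grip_width: 0.0182
grasp_force: 59.2
```

```bash
python3 rel.py .474,.215,.176
```

```text
t 3.67 p [0.4708 0.2423 0.1713] psi 83.7 grip 0.0182 59.2 F [-1.  -0.5  5.5] tilt [ 0.0021  0.0011 -1.    ] q [ 0.48  0.39 -0.14  1.03  0.    2.16]
.474,.215,.176 -> [-26.7   6.2  -4.7] turn -0.3
```

step_arm:
  rows:
    - [[0,0,-6],0]
    - [[0,0,-8],0]
    - [[-13,3,-8],0]
    - [[-27,6,-8],0]
    - [[-27,6,-8],0]
    - [[-27,6,-8],0]

```text
clock: 4.42
eef_pos: [0.4733, 0.214, 0.1779]
tool_rot: [0.745, 0.667, 0.0, -0.0]
ft_force: [-0.7, -0.7, -4.0]
grip_width: 0.0176
grasp_force: 58.8
```

```bash
python3 rel.py .474,.215,.1715
```

```text
t 4.42 p [0.4733 0.214  0.1779] psi 83.6 grip 0.0176 58.8 F [-0.7 -0.7 -4. ] tilt [-2.e-04  3.e-04 -1.e+00] q [ 0.42  0.37 -0.16  1.04  0.    2.11]
.474,.215,.1715 -> [1.  0.6 6.4] turn -0.4
```

step_arm:
  rows:
    - [[1,0.5,2],0]
    - [[1,0.5,4],0]
    - [[1,0.5,5.5],0]
    - [[1,0.5,6.5],0]
    - [[1,0.5,6.5],0]
    - [[1,0.5,6.5],0]

```text
clock: 5.18
eef_pos: [0.4739, 0.2153, 0.1715]
tool_rot: [0.745, 0.667, 0.0, 0.0]
ft_force: [1.2, 0.0, -3.7]
grip_width: 0.0179
grasp_force: 58.9
```

```bash
python3 rel.py
```

```text
t 5.17 p [0.4739 0.2153 0.1715] psi 83.6 grip 0.0179 58.9 F [ 1.2  0.  -3.7] tilt [ 1.e-04  0.e+00 -1.e+00] q [ 0.43  0.38 -0.17  1.03 -0.    2.11]
```

step_arm:
  rows:
    - [[0,0,0.7],0]
    - [[0,0,1.2],0]
    - [[0,0,1.2],0]

```text
clock: 5.55
eef_pos: [0.474, 0.2154, 0.1713]
tool_rot: [0.745, 0.667, 0.001, 0.0]
ft_force: [-1.7, -0.5, 5.1]
grip_width: 0.0183
grasp_force: 59.9
```

step_arm:
  rows:
    - [[0,0,-0.5],0]
    - [[0,0,-0.5],0]
    - [[0,0,-0.5],0]
    - [[0,0,-20],0]
    - [[0,0,-65],0]
    - [[0,0,-65],0]
  claw: 0

```text
clock: 6.3
eef_pos: [0.476, 0.2163, 0.2389]
tool_rot: [0.745, 0.667, 0.004, 0.001]
ft_force: [1.0, -0.6, 0.4]
grip_width: 0.0428
grasp_force: 0.0
```

```bash
python3 rel.py .4375,-.0036,.25 .4375,-.0036,.160
```

```text
t 6.3 p [0.476  0.2163 0.2389] psi 83.6 grip 0.0428 0.0 F [ 1.  -0.6  0.4] tilt [ 0.0072  0.0033 -1.    ] q [ 0.43  0.32 -0.06  1.18 -0.    2.11]
.4375,-.0036,.25 -> [-222.7  -13.8  -12.1] turn -0.4
.4375,-.0036,.160 -> [-223.1  -14.4   77.9] turn -0.4
```

step_arm:
  rows:
    - [[-55,-3,-12],0]
    - [[-110,-6,-12],0]
    - [[-170,-9,-5],0]
    - [[-222,-12,10],0]
    - [[-222,-12,40],0]
    - [[-222,-12,40],0]
    - [[-222,-12,40],0]

```text
clock: 7.18
eef_pos: [0.4376, -0.0036, 0.1956]
tool_rot: [0.745, 0.667, 0.0, -0.0]
ft_force: [0.1, -0.7, 0.7]
grip_width: 0.043
grasp_force: 0.0
```

```bash
python3 rel.py .4375,-.0036,.160
```

```text
t 7.17 p [ 0.4376 -0.0036  0.1956] psi 83.7 grip 0.043 0.0 F [ 0.1 -0.7  0.7] tilt [ 0.e+00  1.e-04 -1.e+00] q [-0.01  0.2  -0.34  1.03  0.    1.67]
.4375,-.0036,.160 -> [-0.  -0.1 35.6] turn -0.3
```

step_arm:
  rows:
    - [[0,0,20],0]
    - [[0,0,36],0]
    - [[0,0,36],0]
    - [[0,0,36],0]

```text
clock: 7.68
eef_pos: [0.4382, -0.0035, 0.1603]
tool_rot: [0.745, 0.667, 0.001, 0.001]
ft_force: [-0.7, -1.1, 0.6]
grip_width: 0.0425
grasp_force: 0.0
```

step_arm:
  rows:
    - [[0,0,0],0]
    - [[0,0,0],0]
    - [[0,0,0],0]
    - [[0,0,0],0]
    - [[0,0,-1],0]
    - [[0,0,-40],0]
    - [[0,0,-100],0]
    - [[0,0,-155],0]
    - [[0,0,-155],0]
    - [[0,0,-155],0]
  claw: 1

```text
clock: 8.93
eef_pos: [0.4366, -0.004, 0.313]
tool_rot: [0.745, 0.667, -0.001, -0.001]
ft_force: [-0.3, -0.3, -2.9]
grip_width: 0.0181
grasp_force: 59.3
```

```bash
python3 rel.py .4316,.2444,.31
python3 - <<'E'
from h import *
for c in('top','scene'):
    im,d,w=cloud(c); print(c)
    for o in pins(w,im,.119,.135,(.38,.56,.12,.3)): print(*o)
E
```

```text
t 8.93 p [ 0.4366 -0.004   0.313 ] psi 83.6 grip 0.0181 59.3 F [-0.3 -0.3 -2.9] tilt [-0.0024 -0.     -1.    ] q [-0.01  0.11 -0.13  1.33 -0.    1.67]
.4316,.2444,.31 -> [246.4 -32.4   3. ] turn -0.4
top
240 226 58 [0.514  0.1839 0.1268] [0.514  0.1839] [0.017 0.018] [169. 155. 130.]
227 244 53 [0.4729 0.2154 0.1265] [0.473  0.2154] [0.017 0.016] [169. 154. 130.]
250 244 61 [0.4704 0.1613 0.1265] [0.4702 0.1613] [0.019 0.019] [169. 154. 130.]
237 263 58 [0.4275 0.1925 0.1269] [0.4272 0.1927] [0.019 0.017] [172. 157. 133.]
scene
415 232 75 [0.4301 0.192  0.1258] [0.4291 0.1919] [0.021 0.02 ] [171. 156. 133.]
393 241 78 [0.4727 0.1612 0.1258] [0.4717 0.1601] [0.018 0.019] [172. 157. 133.]
417 252 80 [0.4747 0.2159 0.1255] [0.4731 0.2152] [0.021 0.02 ] [174. 159. 134.]
394 261 80 [0.5167 0.1835 0.1258] [0.5153 0.183 ] [0.021 0.019] [174. 159. 134.]
```

step_arm:
  rows:
    - [[50,-7,0],0]
    - [[105,-14,0],0]
    - [[160,-22,0],0]
    - [[215,-30,0],0]
    - [[246,-33.5,0],0]
    - [[246,-33.5,30],0]
    - [[246,-33.5,60],0]
    - [[246,-33.5,60],0]
    - [[246,-33.5,60],0]

```text
clock: 10.15
eef_pos: [0.4313, 0.2441, 0.2542]
tool_rot: [0.745, 0.667, -0.0, -0.0]
ft_force: [1.3, 0.2, -1.8]
grip_width: 0.0182
grasp_force: 59.4
```

```bash
python3 rel.py .4316,.2444,.18
```

```text
t 10.15 p [0.4313 0.2441 0.2542] psi 83.6 grip 0.0182 59.4 F [ 1.3  0.2 -1.8] tilt [-8.e-04 -5.e-04 -1.e+00] q [ 0.52  0.26 -0.1   1.21 -0.    2.2 ]
.4316,.2444,.18 -> [ 0.4  0.3 74.2] turn -0.4
```

step_arm:
  rows:
    - [[0.4,0.3,20],0]
    - [[0.4,0.3,40],0]
    - [[0.4,0.3,60],0]
    - [[0.4,0.3,72],0]
    - [[0.4,0.3,77],0]
    - [[0.4,0.3,79],0]
    - [[0.4,0.3,80.5],0]
    - [[0.4,0.3,81.5],0]
    - [[0.4,0.3,81.5],0]
    - [[0.4,0.3,81.5],0]

```text
clock: 11.4
eef_pos: [0.4317, 0.2446, 0.1729]
tool_rot: [0.745, 0.667, 0.0, 0.0]
ft_force: [0.1, 0.5, -3.5]
grip_width: 0.0184
grasp_force: 59.3
```

step_arm:
  rows:
    - [[0,0,0.7],0]
    - [[0,0,1.4],0]
    - [[0,0,1.9],0]
    - [[0,0,1.9],0]

```text
clock: 11.9
eef_pos: [0.4319, 0.2448, 0.1724]
tool_rot: [0.745, 0.667, 0.001, 0.0]
ft_force: [-2.6, -1.7, 7.8]
grip_width: 0.0181
grasp_force: 60.6
```

step_arm:
  rows:
    - [[0,0,-0.5],0]
    - [[0,0,-0.5],0]
    - [[0,0,-0.5],0]
    - [[0,0,-20],0]
    - [[0,0,-65],0]
    - [[0,0,-80],0]
    - [[-27,41,-80],0]
    - [[-60,92,-80],0]
    - [[-93,142,-80],0]
    - [[-126,192,-80],0]
    - [[-158,242,-60],0]
    - [[-158,242,-25],0]
  claw: 0

```text
clock: 13.4
eef_pos: [0.6583, 0.0572, 0.1946]
tool_rot: [0.747, 0.665, 0.001, 0.001]
ft_force: [0.1, 1.6, 0.4]
grip_width: 0.0426
grasp_force: 0.0
```

step_arm:
  rows:
    - [[0,0,0],0]
    - [[0,0,0],0]

```text
clock: 13.65
eef_pos: [0.6544, 0.0613, 0.1963]
tool_rot: [0.745, 0.667, -0.0, -0.0]
ft_force: [-0.6, 0.1, 0.3]
grip_width: 0.0428
grasp_force: 0.0
```

```bash
python3 rel.py .6543,.0604,.160
```

```text
t 13.65 p [0.6544 0.0613 0.1963] psi 83.7 grip 0.0428 0.0 F [-0.6  0.1  0.3] tilt [-2.e-04  1.e-04 -1.e+00] q [0.09 0.61 0.29 1.25 0.   1.77]
.6543,.0604,.160 -> [-0.9 -0.  36.3] turn -0.3
```

step_arm:
  rows:
    - [[-0.9,0,20],0]
    - [[-0.9,0,36],0]
    - [[-0.9,0,36],0]
    - [[-0.9,0,36],0]

```text
clock: 14.15
eef_pos: [0.6549, 0.0602, 0.1609]
tool_rot: [0.745, 0.667, 0.001, 0.0]
ft_force: [0.6, -0.1, 0.7]
grip_width: 0.0427
grasp_force: 0.0
```

step_arm:
  rows:
    - [[0,0,0],0]
    - [[0,0,0],0]
    - [[0,0,0],0]
    - [[0,0,0],0]
    - [[0,0,-1],0]
    - [[0,0,-40],0]
    - [[0,0,-100],0]
    - [[0,0,-155],0]
    - [[0,0,-155],0]
    - [[0,0,-155],0]
    - [[0,0,-155],0]
  claw: 1

```text
clock: 15.52
eef_pos: [0.6536, 0.0597, 0.3117]
tool_rot: [0.745, 0.667, -0.002, -0.002]
ft_force: [0.2, -0.1, -2.8]
grip_width: 0.0179
grasp_force: 59.1
```

```bash
python3 rel.py .5229,.2348,.31 .479,.2659,.31
python3 - <<'E'
from h import *
for c in('top','scene'):
    im,d,w=cloud(c); print(c)
    for o in pins(w,im,.119,.135,(.38,.56,.12,.3)): print(*o)
E
```

```text
t 15.53 p [0.6536 0.0597 0.3117] psi 83.6 grip 0.0179 59.1 F [ 0.2 -0.1 -2.8] tilt [-5.9e-03 -6.0e-04 -1.0e+00] q [ 0.09  0.57  0.52  1.53 -0.    1.77]
.5229,.2348,.31 -> [ 159.5 -149.2    2.3] turn -0.4
.479,.2659,.31 -> [ 185.6 -196.3    2.6] turn -0.4
top
240 226 60 [0.5138 0.1837 0.1263] [0.5139 0.1837] [0.016 0.019] [160. 147. 123.]
227 244 54 [0.4729 0.2155 0.1266] [0.4729 0.2157] [0.017 0.016] [162. 148. 125.]
249 244 46 [0.4704 0.1636 0.1269] [0.4705 0.1635] [0.019 0.013] [168. 153. 129.]
215 262 62 [0.4309 0.2428 0.1266] [0.4307 0.2429] [0.019 0.018] [152. 140. 118.]
237 263 57 [0.4276 0.1926 0.1268] [0.4273 0.1929] [0.018 0.018] [165. 151. 128.]
scene
415 232 76 [0.4301 0.1919 0.1259] [0.4298 0.1916] [0.019 0.02 ] [172. 158. 135.]
393 240 77 [0.4724 0.161  0.1257] [0.4701 0.1605] [0.021 0.019] [175. 160. 135.]
437 243 80 [0.4339 0.2438 0.1254] [0.4318 0.2433] [0.022 0.019] [166. 152. 129.]
417 252 78 [0.4748 0.2159 0.1259] [0.4733 0.2161] [0.019 0.018] [176. 161. 136.]
394 261 81 [0.517  0.1835 0.126 ] [0.5147 0.1831] [0.021 0.02 ] [175. 160. 135.]
```

step_arm:
  rows:
    - [[35,-33,0],0]
    - [[75,-71,0],0]
    - [[117,-111,0],0]
    - [[159,-150,0],0]
    - [[159,-150,20],0]
    - [[159,-150,60],0]
    - [[159,-150,60],0]
    - [[159,-150,60],0]

```text
clock: 16.62
eef_pos: [0.5234, 0.2345, 0.2555]
tool_rot: [0.745, 0.667, 0.0, 0.0]
ft_force: [0.9, 0.1, -1.6]
grip_width: 0.0181
grasp_force: 59.5
```

```bash
python3 rel.py .5229,.2348,.173
```

```text
t 16.62 p [0.5234 0.2345 0.2555] psi 83.6 grip 0.0181 59.5 F [ 0.9  0.1 -1.6] tilt [ 3.e-04  1.e-04 -1.e+00] q [0.42 0.41 0.12 1.28 0.   2.1 ]
.5229,.2348,.173 -> [ 0.3 -0.6 82.5] turn -0.4
```

step_arm:
  rows:
    - [[0.3,-0.6,20],0]
    - [[0.3,-0.6,40],0]
    - [[0.3,-0.6,60],0]
    - [[0.3,-0.6,72],0]
    - [[0.3,-0.6,77],0]
    - [[0.3,-0.6,79],0]
    - [[0.3,-0.6,80.5],0]
    - [[0.3,-0.6,81.5],0]
    - [[0.3,-0.6,82.5],0]
    - [[0.3,-0.6,82.5],0]
    - [[0.3,-0.6,82.5],0]

```text
clock: 18.0
eef_pos: [0.5227, 0.235, 0.1731]
tool_rot: [0.745, 0.667, 0.001, 0.0]
ft_force: [-1.3, 0.1, 2.8]
grip_width: 0.0179
grasp_force: 60.2
```

step_arm:
  rows:
    - [[0,0,0.6],0]
    - [[0,0,1.2],0]
    - [[0,0,1.2],0]

```text
clock: 18.38
eef_pos: [0.5228, 0.2351, 0.1731]
tool_rot: [0.745, 0.667, 0.001, 0.0]
ft_force: [-2.5, -0.3, 8.3]
grip_width: 0.0185
grasp_force: 61.1
```

step_arm:
  rows:
    - [[0,0,-0.5],0]
    - [[0,0,-0.5],0]
    - [[0,0,-0.5],0]
    - [[0,0,-20],0]
    - [[0,0,-75],0]
    - [[0,0,-130],0]
    - [[-40,17,-130],0]
    - [[-95,40,-130],0]
    - [[-150,63,-130],0]
    - [[-205,86,-130],0]
    - [[-260,109,-130],0]
    - [[-315,132,-130],0]
  claw: 0

```text
clock: 19.88
eef_pos: [0.6192, -0.0947, 0.3009]
tool_rot: [0.745, 0.667, 0.0, -0.0]
ft_force: [0.4, 0.0, -1.0]
grip_width: 0.0425
grasp_force: 0.0
```

step_arm:
  rows:
    - [[-54,23,0],0]
    - [[-109,46,0],0]
    - [[-109,46,0],0]
    - [[-109,46,0],0]
    - [[-109,46,0],0]

```text
clock: 20.5
eef_pos: [0.6524, -0.2047, 0.3015]
tool_rot: [0.745, 0.668, 0.0, -0.0]
ft_force: [-0.8, 0.5, 0.4]
grip_width: 0.0425
grasp_force: 0.0
```

```bash
python3 rel.py .6523,-.2059,.2 .6523,-.2059,.160
python3 - <<'E'
from h import *
for c in('top','scene'):
    im,d,w=cloud(c); print(c); save(im,c+'1.png')
    for o in pins(w,im,.119,.135,(.38,.56,.12,.3)): print(*o)
    g=(np.hypot(w[...,0]-.4945,w[...,1]+.2226)<.085)&(w[...,2]>.21)
    print('over moulds', g.sum(), np.percentile(w[...,2][g],[0,2,10,50]) if g.any() else '')
E
```

```text
t 20.5 p [ 0.6524 -0.2047  0.3015] psi 83.7 grip 0.0425 0.0 F [-0.8  0.5  0.4] tilt [-0.e+00  2.e-04 -1.e+00] q [-0.3   0.63  0.6   1.54  0.    1.38]
.6523,-.2059,.2 -> [ -1.2  -0.  101.5] turn -0.3
.6523,-.2059,.160 -> [ -1.2  -0.  141.5] turn -0.3
top
219 223 59 [0.5215 0.2334 0.1265] [0.5216 0.2331] [0.018 0.019] [146. 133. 112.]
240 226 59 [0.514  0.1838 0.1264] [0.514  0.1841] [0.017 0.019] [154. 141. 118.]
227 244 56 [0.4725 0.2154 0.1264] [0.4721 0.2155] [0.018 0.017] [153. 140. 118.]
250 245 61 [0.4703 0.1615 0.1264] [0.4704 0.1611] [0.019 0.019] [155. 142. 119.]
215 262 59 [0.4309 0.2431 0.1268] [0.4308 0.2428] [0.019 0.018] [147. 135. 114.]
237 263 57 [0.4276 0.1926 0.1268] [0.4274 0.193 ] [0.019 0.017] [158. 144. 122.]
over moulds 4812 [0.65328015 0.662512   0.67118992 0.67638694]
scene
415 232 74 [0.4297 0.1918 0.1258] [0.4287 0.1918] [0.018 0.019] [172. 158. 135.]
393 241 78 [0.4727 0.1611 0.1258] [0.4707 0.1605] [0.023 0.019] [172. 157. 133.]
437 243 78 [0.434  0.2436 0.1259] [0.433  0.2433] [0.019 0.019] [165. 151. 128.]
417 252 79 [0.4749 0.2156 0.1258] [0.4735 0.2153] [0.021 0.019] [173. 158. 133.]
394 261 81 [0.5169 0.1835 0.1257] [0.5147 0.1832] [0.021 0.019] [172. 157. 133.]
417 274 82 [0.5236 0.2355 0.1259] [0.5226 0.2352] [0.019 0.019] [178. 162. 137.]
over moulds 0
```

View pics/scene1.png

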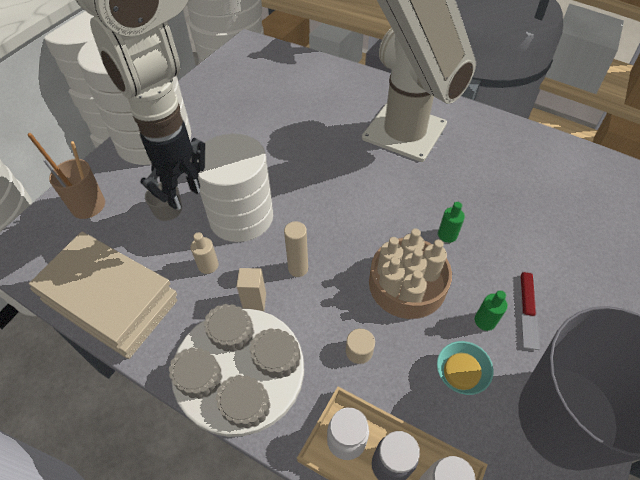

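The scene view shows the saggar at (413,275) with six props standing in it. The gripper hovers over the last prop at (205,253), and the forearm is far above the moulds at (235,190).

step_arm:
  rows:
    - [[-1.2,0,40],0]
    - [[-1.2,0,80],0]
    - [[-1.2,0,105],0]
    - [[-1.2,0,125],0]
    - [[-1.2,0,141],0]
    - [[-1.2,0,141],0]
    - [[-1.2,0,141],0]

```text
clock: 21.48
eef_pos: [0.6529, -0.2073, 0.1613]
tool_rot: [0.745, 0.667, 0.0, 0.001]
ft_force: [0.7, 0.1, 0.4]
grip_width: 0.0429
grasp_force: 0.0
```

step_arm:
  rows:
    - [[0,0,0],0]
    - [[0,0,0],0]
    - [[0,0,0],0]
    - [[0,0,0],0]
    - [[0,0,-1],0]
    - [[0,0,-40],0]
    - [[0,0,-100],0]
    - [[0,0,-160],0]
    - [[0,0,-165],0]
    - [[0,0,-165],0]
    - [[0,0,-165],0]
  claw: 1

```text
clock: 22.85
eef_pos: [0.6514, -0.2071, 0.3213]
tool_rot: [0.745, 0.667, -0.002, -0.003]
ft_force: [-0.6, -0.1, -3.8]
grip_width: 0.0183
grasp_force: 59.2
```

```bash
python3 rel.py .479,.2659,.325
```

```text
t 22.85 p [ 0.6514 -0.2071  0.3213] psi 83.6 grip 0.0183 59.2 F [-0.6 -0.1 -3.8] tilt [-0.0066  0.0021 -1.    ] q [-0.31  0.64  0.66  1.6  -0.    1.37]
.479,.2659,.325 -> [ 451.1 -223.7   -1.6] turn -0.4
```

step_arm:
  rows:
    - [[40,-20,0],0]
    - [[90,-45,0],0]
    - [[140,-70,0],0]
    - [[190,-95,0],0]
    - [[240,-120,0],0]
    - [[290,-145,0],0]
    - [[340,-170,0],0]
    - [[390,-195,0],0]
    - [[435,-217,0],0]
    - [[451,-225,10],0]
    - [[451,-225,30],0]
    - [[451,-225,60],0]

```text
clock: 24.35
eef_pos: [0.4783, 0.2654, 0.2633]
tool_rot: [0.745, 0.667, -0.001, 0.0]
ft_force: [0.7, -0.2, -4.0]
grip_width: 0.0176
grasp_force: 59.5
```

step_arm:
  rows:
    - [[0,0,10],0]
    - [[0,0,10],0]
    - [[0,0,10],0]

```text
clock: 24.72
eef_pos: [0.4793, 0.2656, 0.256]
tool_rot: [0.745, 0.667, 0.001, 0.0]
ft_force: [-0.4, 0.2, -1.6]
grip_width: 0.0179
grasp_force: 59.5
```

```bash
python3 rel.py .4785,.266,.1735
```

```text
t 24.73 p [0.4793 0.2656 0.256 ] psi 83.6 grip 0.0179 59.5 F [-0.4  0.2 -1.6] tilt [ 1.3e-03  7.0e-04 -1.0e+00] q [ 0.51  0.36  0.04  1.25 -0.    2.19]
.4785,.266,.1735 -> [ 0.2 -0.9 82.5] turn -0.4
```

step_arm:
  rows:
    - [[0.2,-0.6,8],0]
    - [[0.2,-0.6,18],0]
    - [[0.2,-0.6,30],0]
    - [[0.2,-0.6,45],0]
    - [[0.2,-0.6,60],0]
    - [[0.2,-0.6,72],0]
    - [[0.2,-0.6,77],0]
    - [[0.2,-0.6,79.5],0]
    - [[0.2,-0.6,81],0]
    - [[0.2,-0.6,82],0]
    - [[0.2,-0.6,82],0]
    - [[0.2,-0.6,82],0]

```text
clock: 26.22
eef_pos: [0.4781, 0.2654, 0.1739]
tool_rot: [0.745, 0.667, -0.0, 0.001]
ft_force: [-1.5, -5.5, 2.0]
grip_width: 0.018
grasp_force: 59.9
```

step_arm:
  rows:
    - [[0,0,0.6],0]
    - [[0,0,1.2],0]
    - [[0,0,1.2],0]

```text
clock: 26.6
eef_pos: [0.4782, 0.2654, 0.1739]
tool_rot: [0.745, 0.667, 0.0, 0.001]
ft_force: [-3.7, -6.0, 7.5]
grip_width: 0.0177
grasp_force: 60.6
```

step_arm:
  rows:
    - [[-0.5,0,-0.5],0]
    - [[-1,0,-0.8],0]
    - [[-1,0,-0.8],0]
    - [[-1,0,-0.8],0]

```text
clock: 27.1
eef_pos: [0.4782, 0.2651, 0.1738]
tool_rot: [0.745, 0.667, 0.001, 0.0]
ft_force: [-2.6, -4.6, 5.7]
grip_width: 0.0181
grasp_force: 60.5
```

step_arm:
  rows:
    - [[0,0,0],0]
    - [[0,0,0],0]
    - [[0,0,0],0]
    - [[0,0,-20],0]
    - [[0,0,-75],0]
    - [[0,0,-130],0]
    - [[-40,17,-130],0]
    - [[-95,30,-130],0]
    - [[-150,40,-130],0]
    - [[-205,50,-130],0]
    - [[-205,50,-130],0]
    - [[-205,50,-130],0]
  claw: 0

```text
clock: 28.6
eef_pos: [0.5052, 0.0558, 0.3028]
tool_rot: [0.745, 0.667, 0.0, -0.0]
ft_force: [-0.4, 0.6, 1.3]
grip_width: 0.0426
grasp_force: 0.0
```

```bash
python3 - <<'E'
from h import *
for c in('top','scene'):
    im,d,w=cloud(c); print(c); save(im,c+'2.png')
    for o in pins(w,im,.119,.135,(.38,.58,.12,.32)): print(*o[:6])
    w0=np.load(c+'0.npz')['w']; 
    if c=='top': a=im[190:300,170:300]
    else: b=im[190:340,340:480]
    cv2.imwrite('pics/z.png',im) if 0 else None
A=cv2.resize(a,(390,330),interpolation=2);B=cv2.resize(b,(390,330),interpolation=2)
save(np.hstack([A,B]),'crop2.png')
E
```

```text
top
219 223 58 [0.5215 0.2335 0.1267] [0.5215 0.2336] [0.019 0.017]
240 226 58 [0.514  0.1839 0.1267] [0.5139 0.1841] [0.017 0.018]
206 243 57 [0.4766 0.2636 0.1269] [0.4764 0.2632] [0.017 0.018]
227 244 55 [0.4727 0.2154 0.1266] [0.4729 0.2154] [0.017 0.016]
250 245 61 [0.4703 0.1614 0.1265] [0.4703 0.1613] [0.019 0.018]
215 262 60 [0.4309 0.2431 0.1269] [0.4307 0.2431] [0.019 0.018]
237 263 58 [0.4275 0.1926 0.1267] [0.4272 0.1928] [0.018 0.017]
scene
415 232 70 [0.4295 0.1918 0.1261] [0.4284 0.1918] [0.02 0.02]
393 240 73 [0.4723 0.1609 0.1262] [0.4711 0.1606] [0.02  0.019]
437 243 80 [0.4339 0.2434 0.125 ] [0.4312 0.2432] [0.024 0.019]
417 252 80 [0.4749 0.2159 0.1259] [0.4736 0.2154] [0.021 0.02 ]
394 261 81 [0.5168 0.1834 0.1257] [0.5152 0.1832] [0.02  0.019]
439 264 84 [0.4798 0.2647 0.1255] [0.4784 0.2645] [0.02  0.019]
417 274 87 [0.5239 0.2356 0.1257] [0.5226 0.2353] [0.02  0.019]
```

View pics/crop2.png

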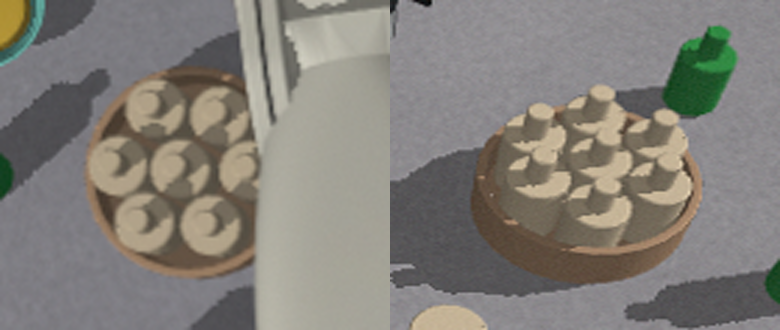

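View pics/scene2.png

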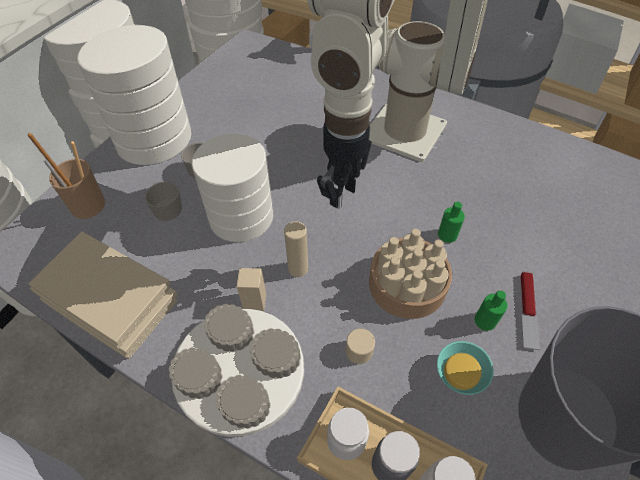

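All seven props stand level in the saggar at (411,275) in the scene view, one in the middle and six around it, with every pin top at the same height. Everything else is where it was, and the gripper is clear.

```bash
python3 -c "
from workcell import bot
print(bot.job_done())"
```

```text
the job is handed in; nothing more can be done
None
```

All seven spigot props stand upright on the saggar floor, one in the middle and six close around it. No prop was knocked over and the final picture shows nothing else moved; I handed the job in after about 29 s of the 72 s allowed, but the hand-in call returned no verdict.

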